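# Spring check of a mirror mount

### The job

Check the springs of the mirror mount with your fingertips: press the red corner button down until the needle stands in front of the red flag, without swinging past the flag, hold it there for a good second, then let go so that the needle springs back upright. Then do the same with the blue button and the blue flag. Leave the mount standing where it is, and do not touch its needle, dial or flags or disturb the things around it.

Things in the scene. Friction and masses are not known exactly. Their poses are not given: they have to be found in the camera images.
- tilt_mount: the mirror mount: loose, about 1.6 kg, black square base 172x172x14 carrying an aluminium tilt plate (150x150x8, round mirror in its middle) and, along its rear edge, an upright white dial. Origin: centre of the base's underside, on the worktop; x to the rear (dial side), y to the mount's left, z up
- tilt_plate (a joint): tilt of the spring-backed plate, rad. Its hinge line runs along the mount's x axis, 45 mm above the worktop, through the middle; so it see-saws left and right. 0 = level, needle upright; positive = right (blue) side down, needle leaning right; negative = left (red) side down, needle leaning left. Springs 1.3 N m/rad return it to 0, so the needed push on a button is about 2 to 6 N; stops at +-0.32
- red_pad: red round button on the plate's front left corner, 28 diameter, 10 tall, tilting with the plate. Origin: centre of its top face, with the plate level 58 mm in front of (-x), 60 mm to the left (+y) of the mount's origin and 63 mm above the worktop; z = up out of the button
- blue_pad: blue round button on the plate's front right corner, same as the red one but 60 mm to the right (-y)
- needle: orange needle fixed upright on the plate's rear edge, about 3 wide (4 at the tip); it tilts with the plate
- needle_tip (a point): tip of the needle, 100 mm from the hinge line, 145 mm above the worktop when upright; it moves 100 mm per rad of tilt, towards the side that is pressed
- dial: upright white dial plate with black ticks behind the needle, 100 wide, top 165 above the worktop, 84 mm behind the mount's centre; fixed to the base. Origin: that of the mount
- red_flag: red flag on the dial, 10 wide, 30 tall, left of the upright needle, set at a different angle each time (0.12 to 0.24 rad from upright). Origin: on the hinge line above the mount's centre; z along the flag's radius
- blue_flag: blue flag on the dial, the same, right of the upright needle (0.12 to 0.24 rad), set independently
- red_flag_mark (a point): point in the middle of the red flag's width, 100 mm from the hinge line: the needle tip stands 10 mm in front of it (-x) when the needle is at the middle of the flag. y: sideways along the dial, to the left
- blue_flag_mark (a point): the same point of the blue flag
- beaker: small clear glass beaker, 53 diameter, 69 tall (mm), a bystander. Origin: centre of its underside
- amber_bottle: amber bottle with black cap, 46 diameter, 102 tall (mm), a bystander. Origin: centre of its underside
- masking_tape: roll of cream masking tape lying flat, 104x102x25 (mm), a bystander. Origin: centre of its underside
- cuvette_box: small blue box, 56x84x25 (mm), a bystander. Origin: centre of its underside
- marker_pen: white and blue marker pen lying down, 17x135x16 (mm), a bystander. Origin: centre of its underside

How it is judged:
By the outcome, as a careful person would: the job done as asked, in the order asked, and still so for the second after the job is handed in, with the robot touching nothing.
It also fails if it takes over 51 s, if anything falls off the work surface, if the arm or the gripper's body presses on something with over 40 N, if the wrist force passes 120 N, or if a joint passes its speed limit or range.

### The arm

A 6-joint arm with a two-finger parallel gripper is mounted at the origin on a cart in front of the work surface, level with it; the furniture and walls round the work are solid. World frame = base frame: x ahead of the robot, y to its left, z up, the work surface at z = 0. Lengths are in mm, angles in rad, forces in N, time in s.
With the tool pointing down it reaches from about 275 to 1000 mm from the base axis. Payload 8.4 kg.
Tool frame: the origin (TCP) lies at the very end of the fingers, on their centre line; the grasp point (between the pads) lies 19 mm behind it; z points along the fingers, y is the direction in which the jaws open and shut (so a half turn about z gives the same grasp; the last joint's range is limited). The gripper opens to 85 mm and grips with 20 to 120 N. Pads are 22 mm wide; open, the fingers measure 114 mm over their backs; the gripper's body (76 mm by 85 mm) begins 54 mm behind the grasp point. The pads swing forward as they close: fully open they stand 13 mm farther back than shut.
Start: joints at [1.301, 0.353, 1.633, -0, 1.155, -0.002], TCP at [165.38, 602.725, 231.281] pointing down, gripper open.
Joint ranges: [-2.63, 2.63], [-0.92, 2.1], [0.06, 2.66], [-1.3, 4.44], [0, 2.69], [-3.02, 3.02]. Speed limits (rad/s): [2.22, 2.22, 2.79, 3.14, 3.14, 3.14].

### API

Orientations are given as [roll, pitch, yaw] about the fixed x, y, z axes, in that order (R = Rz(yaw) Ry(pitch) Rx(roll)).
In Python, from rig import sense, grab_frame, get_calibration, sign_off, boxes_of, trace gives the robot as it stands.
- The arm moves only by the tool servo_tool, never from a script. Its argument "rows" is a list of rows, each a list of 3 entries, a list of its own where there are three numbers: the finger opening in mm, from 0 to 85.4, then the shift along the tool's x, y, z in mm, then the turn, a rotation vector about the tool's x, y, z in degrees. A call has 1 to 8 rows; each row shifts and turns the commanded pose from where the row before left it, along the tool's axes as they then stand; what a row does not reach is not made up. A row lasts 1/8 s, in which the tool goes at most 62.5 mm and 10.7 degrees, less where a joint would pass 70% of its speed; a pose out of reach is approached as far as the arm can. A call is refused whole if a number of a shift passes 62.5 or a number of a turn 10.7, either way. A call with a gripper value outside its range is refused whole. The fingers move at their own pace and stop on an object; "force" is the grip in N (left out, the last holds). Time passes only in rows, so rows that do not move let the fingers close. It gives the time, the measured TCP pose, the force and the opening at its end, in the units of the state.
- sense(): the state, without advancing time (a new reading comes with each control period).
- grab_frame(name): name is "scene" or "top" or "wrist"; returns the picture (480x640x3 uint8, blue, green, red); there is no depth.
- get_calibration(name): a dict with "intrinsics" (3x3 intrinsics, pixels), "world_to_cam" (4x4, takes a point from world to camera coordinates). Camera axes: x right, y down, z forward; pixel columns grow to the right and rows downward; lengths in mm; the calibration is good to about 2 mm. A picture is of the moment at which its call begins: read the wrist's pose just before it. get_calibration takes no time and is no camera call; for the wrist camera it gives the pose at the moment of the call.
- sign_off(): hands the job in, once; it reports no verdict.
Trained networks look in the newest picture that a camera, given by its name, has taken for a name from the list of things; names that differ only in an ending like _2 or _b are one class to them, and where a whole thing is asked for, a point or a joint stands for the part that bears it (a point fixed in the world has none). Each returns a list of dicts, best first, with "conf" (0 to 1); they miss things now and then, are a little off and sometimes report something else, mostly with a low value. They report only what shows in the picture. A call takes as long as a camera call.
- boxes_of(camera, thing): "centre" ([x, y, z] in mm, in the coordinates of the camera as it stood for that picture, good to about 4 mm: the middle of the surface that is visible of it).
- trace(camera, thing): "mask" (480x640 bool, what is visible of it).
The state is a dict: "clock": time; "qpos": joint angles; "qvel": joint speeds; "joint_efforts": joint torques, N m; "eef_pos": TCP position; "tcp_rot": TCP orientation; "contact_force": force on the tool from outside, world axes, zero at the start; "wrist_torque": the same for the moment, N m; "opening": opening from 0.0 (shut) to 1.0 (fully open).
Only numpy, scipy, OpenCV 4.12 (cv2) and the standard library are available. Lean on these libraries where they do the work, as an engineer would, in place of code of your own. Each camera call takes 0.05 s, during which the arm holds its last target. There are 200 camera calls.

## Working session

There is one attempt and no reset: what is moved stays moved. The work goes in short steps, Python scripts to look and compute and a tool call to move; the robot and the scene stay as the last step left them, time stands still between calls to the robot, and variables do not carry over. Pictures are saved under pics/ and viewed, about 8 in all and at most 12, crops included, and the job is handed in when it is done.

Besides the shell and the picture viewer there is one more tool, called after "Request:" as name(argument=value, ...), one argument or row to a line, values as JSON. servo_tool: Moves the arm, as the interface text tells. Its arguments: {"type":"object","properties":{"rows":{"type":"array","items":{"type":"array"}},"force":{"type":"number"}},"required":["rows"]}

```bash
mkdir -p pics
cat > h.py <<'E'
import numpy as np,cv2
from rig import *
def cal(n):
    c=get_calibration(n);return np.array(c["intrinsics"]),np.array(c["world_to_cam"])
def toW(n,p):
    K,T=cal(n);return (np.linalg.inv(T)@np.r_[p,1])[:3]
def proj(n,P):
    K,T=cal(n);q=K@(T@np.r_[P,1])[:3];return q[:2]/q[2]
def ray(n,uv,z=None,x=None):
    K,T=cal(n);Ti=np.linalg.inv(T);d=Ti[:3,:3]@np.linalg.inv(K)@np.r_[uv,1];o=Ti[:3,3]
    return o+d*(z-o[2])/d[2]
E
python3 - <<'E'
from h import *
s=sense();print(s)
a=grab_frame("scene");b=grab_frame("top")
cv2.imwrite("pics/s.png",a);cv2.imwrite("pics/t.png",b)
for n in("scene","top"):
  for t in("tilt_mount","red_pad","blue_pad","red_flag","blue_flag","needle","dial","beaker","amber_bottle","masking_tape","cuvette_box","marker_pen"):
    r=boxes_of(n,t)
    if r: print(n,t,[(np.round(toW(n,q["centre"])),round(q["conf"],2)) for q in r[:2]])
print(np.linalg.inv(cal("scene")[1])[:3,3],np.linalg.inv(cal("top")[1])[:3,3], sense()["clock"])
E
```

```text
{'clock': 0.0, 'qpos': array([ 1.30063214e+00,  3.53642927e-01,  1.63414733e+00,  2.77972103e-06,
        1.15519456e+00, -2.42635781e-03]), 'qvel': array([-6.48468287e-04,  7.22791264e-05,  2.15038274e-03, -5.62453987e-04,
       -5.43472542e-04, -4.81974194e-04]), 'joint_efforts': array([-3.36449353e-03, -6.05265999e+01, -3.42053461e+01, -3.33447197e-04,
        9.51731927e-03,  3.37526679e-06]), 'eef_pos': array([165.23052684, 602.26387724, 230.55929376]), 'tcp_rot': array([-3.14020050e+00, -5.91940752e-06,  2.87385370e+00]), 'contact_force': array([ 0.23311137,  0.11911505, -1.2311217 ]), 'wrist_torque': array([ 0.0180442 ,  0.03628001, -0.04675346]), 'opening': 0.9978653840741848}
scene tilt_mount [(array([ 510., -114.,   54.]), 0.95), (array([443., -48.,  64.]), 0.75)]
scene red_pad [(array([587., -78., 157.]), 0.34)]
scene blue_pad [(array([ 445., -165.,   58.]), 0.62), (array([ 586., -112.,  159.]), 0.5)]
scene red_flag [(array([714., -77.,  56.]), 0.5), (array([583., -79., 155.]), 0.47)]
scene needle [(array([576., -95.,  64.]), 0.63)]
scene dial [(array([588., -97., 104.]),
[... 355 characters left out ...]
rray([ 509., -116.,   55.]), 0.67)]
top tilt_mount [(array([511., -99.,  51.]), 0.74)]
top red_pad [(array([439., -44.,  64.]), 0.43)]
top blue_pad [(array([ 449., -160.,   61.]), 0.59)]
top blue_flag [(array([ 584., -111.,  165.]), 0.37)]
top needle [(array([500., -99.,  56.]), 0.5), (array([569., -95.,  59.]), 0.39)]
top dial [(array([587., -91., 101.]), 0.93)]
top beaker [(array([676., 203.,  30.]), 0.85)]
top masking_tape [(array([ 581., -324.,   22.]), 0.88)]
top cuvette_box [(array([ 402., -331.,   25.]), 0.96)]
top marker_pen [(array([411., 251.,  15.]), 0.91), (array([585., -94., 101.]), 0.7)]
[ -92.61691753 -689.9700958   918.90842773] [ 362.24238582  -35.38310626 1298.44220801] 1.3
```

View pics/s.png

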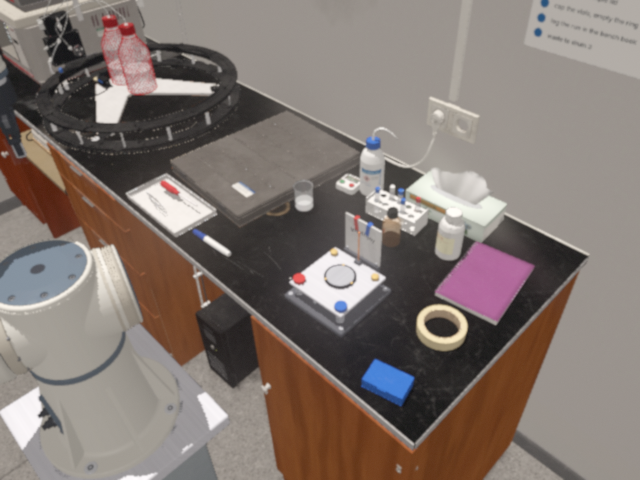

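View pics/t.png

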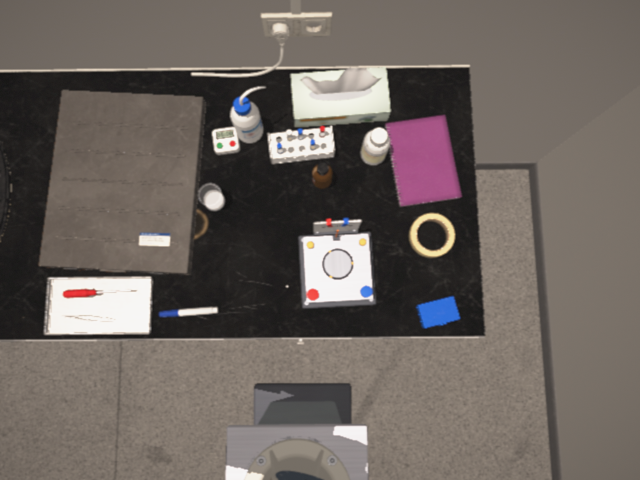

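The scene shows the mount near (502,-101), with its dial to the rear and both flags upright-ish at the dial top. In the scene view the red button is at about (299,279) px and the blue at (341,307). In the top view they are at (313,295) and (366,292). The marker pen is near the start, and the bottle stands behind the dial.

Run:
```python
from h import *
from scipy.spatial.transform import Rotation as R
s=sense();K,T=cal("wrist");Ti=np.linalg.inv(T)
Rt=R.from_euler("xyz",s["tcp_rot"]).as_matrix()
print(K,"\ncam in tool",Rt.T@(Ti[:3,3]-s["eef_pos"]),"\n",np.round(Rt.T@Ti[:3,:3],3))
a=cv2.imread("pics/s.png");cv2.imwrite("pics/s2.png",cv2.resize(a[195:335,270:400],None,fx=4.5,fy=4.5,interpolation=cv2.INTER_CUBIC)[:600])
b=cv2.imread("pics/t.png")
hsv=cv2.cvtColor(b,cv2.COLOR_BGR2HSV);sat=(hsv[...,1]>150)&(hsv[...,2]>90)
n,l,st,c=cv2.connectedComponentsWithStats(sat[210:310,290:385].astype(np.uint8))
for i in range(1,n):
  if st[i,4]>15:
    uv=c[i]+[290,210];print(uv,st[i,4],b[int(uv[1]),int(uv[0])],np.round(ray("top",uv,z=63),1),np.round(ray("top",uv,z=53),1))
a2=cv2.cvtColor(a,cv2.COLOR_BGR2HSV);sat=(a2[...,1]>150)&(a2[...,2]>90)
n,l,st,c=cv2.connectedComponentsWithStats(sat[205:320,285:395].astype(np.uint8))
for i in range(1,n):
  if st[i,4]>15:
    uv=c[i]+[285,205];print("scene",uv,st[i,4],a[int(uv[1]),int(uv[0])],np.round(ray("scene",uv,z=61),1))
```

```text
[[352.52396165   0.         317.84861863]
 [  0.         352.52396165 235.65361563]
 [  0.           0.           1.        ]] 
cam in tool [ 6.59822626e+01  4.71605724e-02 -1.42094837e+02] 
 [[-0.001 -0.965 -0.262]
 [ 1.    -0.    -0.001]
 [ 0.    -0.262  0.965]]
[345.39285714 220.17857143] 28 [222 115  56] [ 610.9 -117.4   63. ] [ 612.9 -118.    53. ]
[328.5        221.14705882] 34 [ 68  75 245] [609.  -78.7  63. ] [611. -79.  53.]
[366.20731707 291.23170732] 82 [228 130  72] [ 448.1 -160.8   63. ] [ 448.8 -161.8   53. ]
[312.43529412 294.17647059] 85 [ 73  80 244] [442.6 -40.2  63. ] [443.2 -40.2  53. ]
scene [298.26984127 277.68253968] 63 [ 94  97 236] [443.7 -39.5  61. ]
```

```bash
cat >> h.py <<'E'
from scipy.spatial.transform import Rotation as R
M0=np.array([503.3,-97.8,0]);YAW=0.046
def toolrot(pitch_deg,yaw=YAW):
    b=R.from_matrix(np.diag([1.,-1,-1]));return R.from_euler("z",yaw)*b*R.from_euler("y",pitch_deg,degrees=True)
def pose():
    s=sense();return s["eef_pos"],R.from_euler("xyz",s["tcp_rot"])
def plan(tp,tr,n,start=None,op=0):
    p,r=start or pose();rv=(r.inv()*tr).as_rotvec(degrees=True)
    if len(np.shape(n))==0:
        for i in range(n):
            ri=r*R.from_rotvec(rv*i/n,degrees=True)
            print([op,[float(x) for x in np.round(ri.inv().apply((tp-p)/n),1)],[float(x) for x in np.round(rv/n,1)]])
E
python3 - <<'E'
from h import *
p,r=pose()
plan(np.array([380,-100,235.]),R.from_euler("z",YAW)*R.from_matrix(np.diag([1.,-1,-1])),16)
E
```

```text
[0, [-24.6, -38.8, -0.2], [0.0, -0.0, 10.1]]
[0, [-31.0, -33.9, -0.2], [0.0, -0.0, 10.1]]
[0, [-36.5, -27.9, -0.2], [0.0, -0.0, 10.1]]
[0, [-40.8, -21.1, -0.2], [0.0, -0.0, 10.1]]
[0, [-43.9, -13.6, -0.2], [0.0, -0.0, 10.1]]
[0, [-45.6, -5.6, -0.2], [0.0, -0.0, 10.1]]
[0, [-45.9, 2.5, -0.2], [0.0, -0.0, 10.1]]
[0, [-44.7, 10.5, -0.2], [0.0, -0.0, 10.1]]
[0, [-42.2, 18.2, -0.2], [0.0, -0.0, 10.1]]
[0, [-38.3, 25.3, -0.2], [0.0, -0.0, 10.1]]
[0, [-33.3, 31.7, -0.2], [0.0, -0.0, 10.1]]
[0, [-27.2, 37.0, -0.2], [0.0, -0.0, 10.1]]
[0, [-20.2, 41.2, -0.2], [0.0, -0.0, 10.1]]
[0, [-12.7, 44.1, -0.2], [0.0, -0.0, 10.1]]
[0, [-4.7, 45.7, -0.2], [0.0, -0.0, 10.1]]
[0, [3.4, 45.8, -0.2], [0.0, -0.0, 10.1]]
```

Request:
servo_tool(
  rows=[
    [0, [-25, -39, 0], [0, 0, 10]],
    [0, [-31, -34, 0], [0, 0, 10]],
    [0, [-36, -28, 0], [0, 0, 10]],
    [0, [-41, -21, 0], [0, 0, 10]],
    [0, [-44, -14, 0], [0, 0, 10]],
    [0, [-46, -6, 0], [0, 0, 10]],
    [0, [-46, 2, 0], [0, 0, 10]],
    [0, [-45, 10, 0], [0, 0, 10]],
  ],
  force=60,
)

```text
clock: 2.3
eef_pos: [274.4, 249.2, 231.5]
tcp_rot: [3.141, -0.001, 1.472]
contact_force: [1.1, -0.7, -0.3]
opening: -0.002
```

Request:
servo_tool(
  rows=[
    [0, [-42, 18, 0], [0, 0, 10]],
    [0, [-38, 25, 0], [0, 0, 10]],
    [0, [-33, 32, 0], [0, 0, 10]],
    [0, [-27, 37, 0], [0, 0, 10]],
    [0, [-20, 41, 0], [0, 0, 10]],
    [0, [-13, 44, 0], [0, 0, 10]],
    [0, [-5, 46, 0], [0, 0, 10]],
    [0, [3, 46, 0], [0, 0, 10]],
  ],
)

```text
clock: 3.3
eef_pos: [390.0, -99.4, 231.6]
tcp_rot: [3.141, -0.001, 0.075]
contact_force: [0.3, 0.6, 0.1]
opening: 0.002
```

Run:
```python
from h import *
print(sense())
plan(np.array([400,-100,170.]),toolrot(65),8)
```

```text
{'clock': 3.3, 'qpos': array([-2.53370399e-01, -6.91071105e-03,  2.07646658e+00,  1.40614601e-04,
        1.07117177e+00,  1.24224072e+00]), 'qvel': array([-0.8127613 ,  0.33267246, -0.32291743,  0.00251852, -0.01452812,
        0.57580064]), 'joint_efforts': array([  5.30766293, -35.08714199, -29.82963502,  -0.20275618,
         0.22837834,  -1.0331583 ]), 'eef_pos': array([390.00745574, -99.39348576, 231.5714685 ]), 'tcp_rot': array([ 3.14143041e+00, -8.58585547e-04,  7.51179605e-02]), 'contact_force': array([0.25775832, 0.57354589, 0.10045665]), 'wrist_torque': array([ 0.00258627,  0.01820425, -0.02927791]), 'opening': 0.002369404360365304}
[0, [1.2, 0.2, 7.7], [-0.1, 8.1, 0.2]]
[0, [0.1, 0.1, 7.8], [-0.1, 8.1, 0.2]]
[0, [-1.0, 0.1, 7.7], [-0.1, 8.1, 0.2]]
[0, [-2.0, 0.1, 7.5], [-0.1, 8.1, 0.2]]
[0, [-3.1, 0.1, 7.2], [-0.1, 8.1, 0.2]]
[0, [-4.1, 0.1, 6.6], [-0.1, 8.1, 0.2]]
[0, [-5.0, 0.1, 6.0], [-0.1, 8.1, 0.2]]
[0, [-5.8, 0.1, 5.2], [-0.1, 8.1, 0.2]]
```

Request:
servo_tool(
  rows=[
    [0, [0, 0, 3], [0, 8, 0]],
    [0, [0, 0, 3], [0, 8, 0]],
    [0, [0, 0, 3], [0, 8, 0]],
    [0, [0, 0, 3], [0, 8, 0]],
    [0, [0, 0, 3], [0, 8, 0]],
    [0, [0, 0, 0], [0, 5, 0]],
    [0, [0, 0, 0], [0, 0, 0]],
  ],
)

```text
clock: 4.18
eef_pos: [392.6, -92.1, 216.7]
tcp_rot: [-3.12, -0.705, 0.078]
contact_force: [1.0, -0.8, 0.1]
opening: 0.002
```

Run:
```python
from h import *
s=sense();print(s["eef_pos"],s["tcp_rot"],s["qpos"],abs(s["qvel"]).max())
a=grab_frame("wrist");cv2.imwrite("pics/w1.png",a)
for P in [(-58,60,63),(-58,-60,63),(74,0,145),(84,50,165),(84,-50,165)]:
  print(P,proj("wrist",M0+R.from_euler("z",YAW).apply(P)))
for t in("needle","red_flag","blue_flag","red_pad","blue_pad"):
  r=trace("wrist",t)
  for q in r[:2]:
    v,u=np.nonzero(q["mask"]);print(t,q["conf"],len(u),u.mean(),v.mean(),u.min(),u.max(),v.min(),v.max())
```

```text
[392.58001853 -92.07549699 216.70588858] [-3.12008133 -0.70536671  0.07794343] [-0.60425102 -0.22102116  2.51421565  1.04401102  0.51446871  0.02988754] 0.1985308432848709
(-58, 60, 63) [268.10524495 284.14278059]
(-58, -60, 63) [402.24715921 289.40580016]
(74, 0, 145) [341.36049976 107.0520713 ]
(84, 50, 165) [280.84596263  77.74038104]
(84, -50, 165) [405.25589123  80.17627554]
needle 0.75 292 338.11301369863014 154.75 331 344 109 179
red_flag 0.94 396 320.0858585858586 88.93686868686869 313 328 70 107
red_flag 0.24 770 399.9597402597403 289.23506493506494 385 415 274 305
blue_flag 0.71 912 30.05043859649123 308.3640350877193 0 63 300 316
blue_flag 0.67 519 360.6917148362235 89.14450867052022 350 370 70 109
red_pad 0.76 766 268.18146214099215 283.8616187989556 252 284 269 299
blue_pad 0.64 806 400.16749379652606 289.470223325062 385 416 274 305
```

View pics/w1.png

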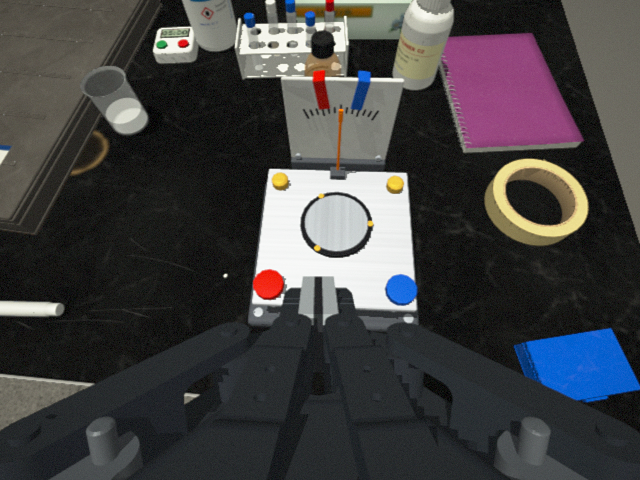

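The wrist view shows the mount head-on. The needle tip is at (341,110), the red flag runs from (318,72) to (324,107), the blue flag is around (361,90), and the buttons are at (268,284) and (400,289). The projected model agrees to about 2 px.

```bash
cat >> h.py <<'E'
def onplane(cam,u,v,x):
    """pixels -> mount-frame (y,z) on the plane x=const of the mount"""
    K,T=cal(cam);Ti=np.linalg.inv(T);Q=R.from_euler("z",-YAW)
    o=Q.apply(Ti[:3,3]-M0);d=Q.apply((Ti[:3,:3]@np.linalg.inv(K)@np.c_[u,v,np.ones(len(u))].T).T)
    P=o+d*((x-o[0])/d[:,0])[:,None];return P[:,1:]
def angs(img,cam="wrist",hint=None):
    h=cv2.cvtColor(img,cv2.COLOR_BGR2HSV);H,S,V=[h[...,i].astype(int) for i in range(3)]
    out={}
    K,T=cal(cam);x0,x1,y0,y1=hint
    for n,m,x in(("red",((H<5)|(H>174))&(S>170)&(V>100),84),("blue",(H>100)&(H<120)&(S>150)&(V>90),84),("needle",(H>6)&(H<18)&(S>130)&(V>120),74)):
        mm=np.zeros_like(m,np.uint8);mm[y0:y1,x0:x1]=m[y0:y1,x0:x1]
        k,l,st,c=cv2.connectedComponentsWithStats(mm)
        if k<2: continue
        i=1+np.argmax(st[1:,4]);v,u=np.nonzero(l==i);P=onplane(cam,u,v,x);P[:,1]-=45
        r=np.hypot(*P.T)
        a=np.arctan2(-P[:,0],P[:,1])
        out[n]=(len(u),"angle %.3f"%a.mean(),"far %.3f"%a[r>np.median(r)].mean(),"r %.0f..%.0f"%(r.min(),r.max()),"px",np.round([u.mean(),v.mean()],1))
    return out
E
python3 - <<'E'
from h import *
a=cv2.imread("pics/w1.png")
for k,v in angs(a,"wrist",(280,400,65,170)).items(): print(k,v)
print(onplane("wrist",np.array([341.5]),np.array([109.]),74))
for uv in [(268.2,284),(400.2,289.5)]: print(ray("wrist",uv,z=62))
s=cv2.imread("pics/s.png")
for k,v in angs(s,"scene",(340,385,210,265)).items(): print(k,v)
E
```

```text
red (407, 'angle -0.167', 'far -0.164', 'r 92..131', 'px', array([320.4,  88.7]))
blue (436, 'angle 0.131', 'far 0.128', 'r 92..132', 'px', array([361.1,  88.9]))
needle (172, 'angle -0.024', 'far -0.014', 'r 16..100', 'px', array([339.1, 135.3]))
[[  0.55961855 145.18862918]]
[444.48119856 -40.04598813  62.        ]
[ 450.10524654 -158.74657708   62.        ]
```

Run:
```python
from h import *
plan(np.array([450,-38,90.]),toolrot(40),8)
```

```text
[0, [-4.7, -5.8, 17.1], [-0.3, -0.1, 0.2]]
[0, [-4.7, -5.9, 17.1], [-0.3, -0.1, 0.2]]
[0, [-4.7, -6.0, 17.1], [-0.3, -0.1, 0.2]]
[0, [-4.7, -6.1, 17.1], [-0.3, -0.1, 0.2]]
[0, [-4.7, -6.1, 17.0], [-0.3, -0.1, 0.2]]
[0, [-4.7, -6.2, 17.0], [-0.3, -0.1, 0.2]]
[0, [-4.7, -6.3, 17.0], [-0.3, -0.1, 0.2]]
[0, [-4.7, -6.4, 17.0], [-0.3, -0.1, 0.2]]
```

Request:
servo_tool(
  rows=[
    [0, [-5, -6, 17], [-0.3, 0, 0.2]],
    [0, [-5, -6, 17], [-0.3, 0, 0.2]],
    [0, [-5, -6, 17], [-0.3, 0, 0.2]],
    [0, [-5, -6, 17], [-0.3, 0, 0.2]],
    [0, [-4, -6, 17], [-0.3, 0, 0.2]],
    [0, [-4, -6, 17], [-0.3, 0, 0.2]],
    [0, [-5, -6, 17], [-0.3, 0, 0.2]],
    [0, [-5, -7, 17], [-0.3, 0, 0.2]],
  ],
)

```text
clock: 5.48
eef_pos: [450.2, -37.3, 90.3]
tcp_rot: [-3.14, -0.708, 0.046]
contact_force: [0.5, -0.0, -0.2]
opening: 0.0
```

Request:
servo_tool(
  rows=[
    [0, [0, 0, 0], [0, 0, 0]],
    [0, [0, 0, 0], [0, 0, 0]],
  ],
)

```text
clock: 5.72
eef_pos: [449.2, -37.4, 90.8]
tcp_rot: [-3.139, -0.707, 0.046]
contact_force: [-0.2, 0.1, 0.7]
opening: 0.002
```

```bash
cat > look.py <<'E'
from h import *
import sys
s=sense();a=grab_frame("wrist");b=grab_frame("scene")
cv2.imwrite(f"pics/w{sys.argv[1]}.png",a);cv2.imwrite(f"pics/s{sys.argv[1]}.png",b)
p,r=pose();print("t",s["clock"],"tcp",p.round(1),"F",s["contact_force"].round(1))
print("mount frame",R.from_euler("z",-YAW).apply(p-M0).round(1))
q=[proj("wrist",M0+R.from_euler("z",YAW).apply(P)) for P in[(74,30,145),(74,-30,60)]]
print("win",np.round(q))
c=[int(q[0][0]-15),int(q[1][0]+15),0,int(q[1][1])]
for k,v in angs(a,"wrist",[max(0,x) for x in c]).items(): print(k,v)
print("scene",angs(b,"scene",(340,385,210,265)))
E
python3 look.py 2
python3 - <<'E'
import cv2,numpy as np
a=cv2.imread("pics/w2.png");b=cv2.imread("pics/s2.png")
b=cv2.resize(b[200:320,280:400],(480,480),interpolation=cv2.INTER_CUBIC)
cv2.imwrite("pics/c2.png",cv2.resize(np.hstack([a,b]),(800,343)))
E
```

```text
t 5.725 tcp [449.3 -38.   91.3] F [-0.2  0.1  0.7]
mount frame [-51.2  62.2  91.3]
win [[389.  -7.]
 [455. 127.]]
red (82, 'angle -0.160', 'far -0.167', 'r 90..93', 'px', array([415. ,   1.9]))
blue (14, 'angle 0.119', 'far 0.118', 'r 91..92', 'px', array([467.1,   0.9]))
needle (681, 'angle 0.012', 'far 0.008', 'r 16..97', 'px', array([436.5,  52.8]))
scene {}
```

View pics/c2.png

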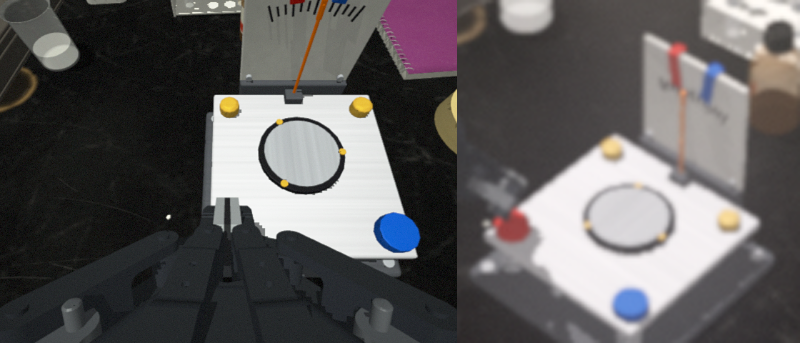

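The fingertips hover over the red button, which they hide in the wrist view. The needle is upright. It and the lower ends of both flags stay in view along the top edge.

Request:
servo_tool(
  rows=[
    [0, [-2.2, 0, 2.7], [0, 0, 0]],
    [0, [-2.2, 0, 2.7], [0, 0, 0]],
    [0, [-2.2, 0, 2.7], [0, 0, 0]],
    [0, [-2.2, 0, 2.7], [0, 0, 0]],
    [0, [-2.2, 0, 2.7], [0, 0, 0]],
    [0, [-1.3, 0, 1.5], [0, 0, 0]],
    [0, [0, 0, 0], [0, 0, 0]],
  ],
)

```text
clock: 6.7
eef_pos: [449.3, -37.8, 70.9]
tcp_rot: [-3.14, -0.706, 0.045]
contact_force: [-0.1, 0.9, -0.1]
opening: -0.003
```

```bash
python3 look.py 3
```

```text
t 6.7 tcp [449.4 -37.8  71.2] F [-0.1  0.9 -0.1]
mount frame [-51.1  62.4  71.2]
win [[398. -60.]
 [467. 103.]]
needle (503, 'angle 0.000', 'far 0.001', 'r 16..77', 'px', array([437. ,  48.7]))
scene {}
```

Request:
servo_tool(
  rows=[
    [0, [-1.3, 0, 1.5], [0, 0, 0]],
    [0, [-1.3, 0, 1.5], [0, 0, 0]],
    [0, [0, 0, 0], [0, 0, 0]],
  ],
)

```text
clock: 7.18
eef_pos: [449.5, -37.8, 67.1]
tcp_rot: [-3.14, -0.707, 0.045]
contact_force: [0.6, 0.0, 1.4]
opening: -0.004
```

```bash
python3 look.py 4
```

```text
t 7.175 tcp [449.5 -37.8  67.2] F [0.6 0.  1.4]
mount frame [-51.   62.4  67.2]
win [[400. -72.]
 [470.  98.]]
needle (473, 'angle -0.021', 'far -0.020', 'r 16..73', 'px', array([435.7,  46.5]))
scene {}
```

Request:
servo_tool(
  rows=[
    [0, [-1.0, 0, 1.2], [0, 0, 0]],
    [0, [-1.0, 0, 1.2], [0, 0, 0]],
    [0, [-1.0, 0, 1.2], [0, 0, 0]],
    [0, [0, 0, 0], [0, 0, 0]],
  ],
)

```text
clock: 7.78
eef_pos: [449.6, -37.7, 62.5]
tcp_rot: [-3.14, -0.707, 0.046]
contact_force: [0.6, 1.3, 3.0]
opening: 0.003
```

```bash
python3 look.py 5
```

```text
t 7.775 tcp [449.6 -37.8  62.5] F [0.6 1.3 3. ]
mount frame [-50.9  62.4  62.5]
win [[403. -86.]
 [473.  92.]]
needle (423, 'angle -0.105', 'far -0.103', 'r 16..69', 'px', array([429.5,  43.3]))
scene {}
```

Request:
servo_tool(
  rows=[
    [0, [-0.9, 0, 1.1], [0, 0, 0]],
    [0, [-0.9, 0, 1.0], [0, 0, 0]],
    [0, [0, 0, 0], [0, 0, 0]],
  ],
)

```text
clock: 8.25
eef_pos: [449.6, -37.8, 59.7]
tcp_rot: [-3.14, -0.707, 0.046]
contact_force: [-0.1, 4.0, 3.8]
opening: -0.0
```

```bash
python3 look.py 6;  python3 - <<'E'
import cv2,numpy as np
a=cv2.imread("pics/w6.png")[:200,340:540];b=cv2.imread("pics/s6.png")[205:275,325:395]
cv2.imwrite("pics/c6.png",np.hstack([cv2.resize(x,(400,400),interpolation=cv2.INTER_CUBIC) for x in(a,b)]))
E
```

```text
t 8.25 tcp [449.6 -37.8  59.8] F [-0.1  4.   3.8]
mount frame [-50.9  62.5  59.8]
win [[405. -95.]
 [475.  89.]]
needle (406, 'angle -0.157', 'far -0.155', 'r 16..67', 'px', array([425.8,  41.3]))
scene {}
```

View pics/c6.png

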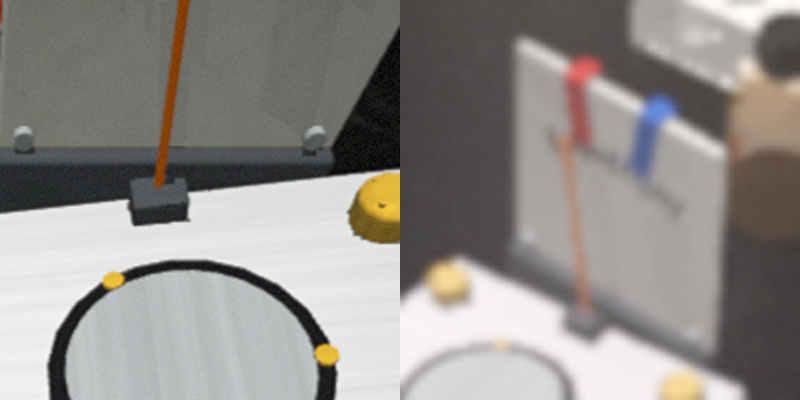

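Run:
```python
from h import *
f=lambda P:proj("scene",M0+R.from_euler("z",YAW).apply(P)).round(1)
for a in(-.13,-.15,-.162,-.18): print(a,f((74,-100*np.sin(a),45+100*np.cos(a))))
for r in(92,131):print("flag",r,f((84,r*np.sin(.162),45+r*np.cos(.162))))
print("dial tl/tr",f((84,50,165)),f((84,-50,165)))
```

```text
-0.13 [354.4 228.7]
-0.15 [353.7 228.4]
-0.162 [353.3 228.2]
-0.18 [352.7 228. ]
flag 92 [356.7 229. ]
flag 131 [354.7 214.1]
dial tl/tr [344.6 211.9] [380.7 231.6]
```

The scene view shows the needle leaning under the red flag, with its tip at (354,229) px. Allowing for parallax, that fits the middle of the flag. Holding, then releasing.

Request:
servo_tool(
  rows=[
    [0, [0, 0, 0], [0, 0, 0]],
    [0, [0, 0, 0], [0, 0, 0]],
    [0, [0, 0, 0], [0, 0, 0]],
    [0, [0, 0, 0], [0, 0, 0]],
    [0, [0, 0, 0], [0, 0, 0]],
    [0, [0, 0, 0], [0, 0, 0]],
    [0, [0, 0, 0], [0, 0, 0]],
    [0, [0, 0, 0], [0, 0, 0]],
  ],
)

```text
clock: 9.35
eef_pos: [449.5, -37.8, 59.8]
tcp_rot: [-3.14, -0.707, 0.045]
contact_force: [0.5, 3.5, 3.8]
opening: -0.001
```

Request:
servo_tool(
  rows=[
    [0, [0, 0, 0], [0, 0, 0]],
    [0, [0, 0, 0], [0, 0, 0]],
    [0, [0, 0, 0], [0, 0, 0]],
    [0, [0, 0, 0], [0, 0, 0]],
    [0, [0, 0, 0], [0, 0, 0]],
    [0, [0, 0, 0], [0, 0, 0]],
  ],
)

```text
clock: 10.1
eef_pos: [449.5, -37.8, 59.7]
tcp_rot: [-3.14, -0.707, 0.045]
contact_force: [1.5, 3.7, 4.7]
opening: -0.0
```

```bash
python3 look.py 7
```

```text
t 10.1 tcp [449.5 -37.8  59.8] F [1.5 3.7 4.7]
mount frame [-51.   62.4  59.8]
win [[405. -96.]
 [475.  89.]]
needle (406, 'angle -0.158', 'far -0.155', 'r 16..67', 'px', array([425.6,  41.1]))
scene {}
```

Request:
servo_tool(
  rows=[
    [0, [1.0, 0, -1.2], [0, 0, 0]],
    [0, [2.0, 0, -2.4], [0, 0, 0]],
    [0, [2.0, 0, -2.4], [0, 0, 0]],
    [0, [3.0, 0, -3.6], [0, 0, 0]],
    [0, [6, 0, -8], [0, 0, 0]],
    [0, [6, 0, -8], [0, 0, 0]],
    [0, [0, 0, 0], [0, 0, 0]],
    [0, [0, 0, 0], [0, 0, 0]],
  ],
)

```text
clock: 11.2
eef_pos: [448.0, -38.0, 92.2]
tcp_rot: [-3.14, -0.707, 0.045]
contact_force: [0.4, 0.3, -0.8]
opening: -0.0
```

```bash
python3 look.py 8
python3 - <<'E'
from h import *
v=M0+R.from_euler("z",YAW).apply([-51,-62.3,91]);print(v)
plan(v,toolrot(40.5),8)
E
```

```text
t 11.2 tcp [447.8 -37.9  91.8] F [ 0.4  0.3 -0.8]
mount frame [-52.7  62.4  91.8]
win [[389.  -8.]
 [455. 125.]]
red (103, 'angle -0.168', 'far -0.175', 'r 89..93', 'px', array([413. ,   2.3]))
blue (32, 'angle 0.121', 'far 0.120', 'r 89..91', 'px', array([466.1,   1.8]))
needle (658, 'angle -0.002', 'far -0.001', 'r 17..97', 'px', array([434.5,  52. ]))
scene {}
[ 455.21873792 -162.37927095   91.        ]
[0, [0.1, 15.6, 0.2], [-0.0, 0.0, -0.0]]
[0, [0.1, 15.6, 0.2], [-0.0, 0.0, -0.0]]
[0, [0.1, 15.6, 0.2], [-0.0, 0.0, -0.0]]
[0, [0.1, 15.6, 0.2], [-0.0, 0.0, -0.0]]
[0, [0.1, 15.6, 0.2], [-0.0, 0.0, -0.0]]
[0, [0.1, 15.6, 0.2], [-0.0, 0.0, -0.0]]
[0, [0.1, 15.6, 0.2], [-0.0, 0.0, -0.0]]
[0, [0.1, 15.6, 0.2], [-0.0, 0.0, -0.0]]
```

Request:
servo_tool(
  rows=[
    [0, [0, 15.6, 0], [0, 0, 0]],
    [0, [0, 15.6, 0], [0, 0, 0]],
    [0, [0, 15.6, 0], [0, 0, 0]],
    [0, [0, 15.6, 0], [0, 0, 0]],
    [0, [0, 15.6, 0], [0, 0, 0]],
    [0, [0, 15.6, 0], [0, 0, 0]],
    [0, [0, 15.6, 0], [0, 0, 0]],
    [0, [0, 15.6, 0], [0, 0, 0]],
  ],
)

```text
clock: 12.3
eef_pos: [453.6, -162.9, 91.4]
tcp_rot: [-3.139, -0.706, 0.045]
contact_force: [1.0, -0.2, -0.3]
opening: 0.006
```

Request:
servo_tool(
  rows=[
    [0, [0, 0, 0], [0, 0, 0]],
    [0, [0, 0, 0], [0, 0, 0]],
  ],
)

```text
clock: 12.55
eef_pos: [453.5, -162.0, 91.6]
tcp_rot: [-3.139, -0.706, 0.045]
contact_force: [-0.2, 0.1, -0.4]
opening: 0.002
```

```bash
python3 look.py 9
python3 - <<'E'
import cv2,numpy as np
f=lambda n:cv2.cvtColor(cv2.imread(f"pics/s{n}.png"),cv2.COLOR_BGR2GRAY).astype(np.float32)
for n in(6,8,9):
  for nm,(y0,y1,x0,x1) in dict(plate=(240,300,310,390),dial=(208,268,342,386),bg=(180,240,395,460)).items():
    A,B=f(2)[y0:y1,x0:x1],f(n)[y0:y1,x0:x1];print(n,nm,np.round(cv2.phaseCorrelate(A,B,cv2.createHanningWindow(A.shape[::-1],cv2.CV_32F)),3))
E
```

```text
t 12.55 tcp [ 453.5 -161.8   91.8] F [-0.2  0.1 -0.4]
mount frame [-52.7 -61.6  91.8]
win [[117.  -8.]
 [271. 125.]]
red (80, 'angle -0.196', 'far -0.203', 'r 90..93', 'px', array([156.8,   1.8]))
blue (75, 'angle 0.131', 'far 0.137', 'r 90..92', 'px', array([216.9,   1.5]))
needle (678, 'angle -0.048', 'far -0.032', 'r 16..97', 'px', array([197.2,  52.3]))
scene {}Traceback (most recent call last):
  File "<stdin>", line 5, in <module>
    return _wrapfunc(a, 'round', decimals=decimals, out=out)
    return _wrapit(obj, method, *args, **kwds)
    conv = _array_converter(obj)
ValueError: setting an array element with a sequence. The requested array has an inhomogeneous shape after 1 dimensions. The detected shape was (2,) + inhomogeneous part.
```

```bash
sed -i 's|^        out\[n\]=(|        sl=np.arctan(-np.polyfit(P[:,1],P[:,0],1)[0]);out[n]=("slope %.3f"%sl,|' h.py
python3 - <<'E'
from h import *
f=lambda n:cv2.cvtColor(cv2.imread(f"pics/s{n}.png"),cv2.COLOR_BGR2GRAY).astype(np.float32)
for n in(6,8,9):
  for nm,(y0,y1,x0,x1) in dict(plate=(240,300,310,390),dial=(208,268,342,386),bg=(180,240,395,460)).items():
    A,B=f(2)[y0:y1,x0:x1].copy(),f(n)[y0:y1,x0:x1].copy();print(n,nm,cv2.phaseCorrelate(A,B,cv2.createHanningWindow(A.shape[::-1],cv2.CV_32F)))
print(angs(cv2.imread("pics/w9.png"),"wrist",(102,286,0,125)))
print(angs(cv2.imread("pics/w9.png"),"wrist",(102,286,0,90)))
E
```

```text
6 plate ((-0.8525346807837337, -0.7842910566541335), 0.7869505645831426)
6 dial ((0.5361403267009592, 0.007834479131879846), 1.0499556527314362)
6 bg ((0.10913215895747896, 0.025613356335028925), 0.9513477466724537)
8 plate ((-0.04317929095098094, 0.0185204684160567), 0.9436265813310941)
8 dial ((0.4646636392807011, 0.009003823573813463), 0.9915562333001031)
8 bg ((0.007697316445231195, 0.020807292551328516), 0.9630090640650855)
9 plate ((-0.04285413348841871, -0.04578296420666916), 0.7851949065923691)
9 dial ((0.5730337443589271, 0.050298516950793015), 0.9957386241135774)
9 bg ((-0.022979623910956093, 0.0820303684706829), 0.9644495813934891)
{'red': ('slope 0.860', 80, 'angle -0.196', 'far -0.203', 'r 90..93', 'px', array([156.8,   1.8])), 'blue': ('slope -0.894', 75, 'angle 0.131', 'far 0.137', 'r 90..92', 'px', array([216.9,   1.5])), 'needle': ('slope -0.002', 678, 'angle -0.048', 'far -0.032', 'r 16..97', 'px', array([197.2,  52.3]))}
{'red': ('slope 0.860', 80, 'angle -0.196', 'far -0.203', 'r 90..93', 'px', array([156.8,   1.8])), 'blue': ('slope -0.894', 75, 'angle 0.131', 'far 0.137', 'r 90..92', 'px', array([216.9,   1.5])), 'needle': ('slope -0.004', 537, 'angle -0.037', 'far -0.031', 'r 45..97', 'px', array([192.2,  38.1]))}
```

Request:
servo_tool(
  rows=[
    [0, [-2.2, 0, 2.7], [0, 0, 0]],
    [0, [-2.2, 0, 2.7], [0, 0, 0]],
    [0, [-2.2, 0, 2.7], [0, 0, 0]],
    [0, [-2.2, 0, 2.7], [0, 0, 0]],
    [0, [-2.2, 0, 2.7], [0, 0, 0]],
    [0, [-2.2, 0, 2.7], [0, 0, 0]],
    [0, [-1.6, 0, 1.9], [0, 0, 0]],
    [0, [0, 0, 0], [0, 0, 0]],
  ],
)

```text
clock: 13.65
eef_pos: [454.2, -162.5, 68.4]
tcp_rot: [-3.139, -0.706, 0.045]
contact_force: [-0.5, 0.6, 0.4]
opening: 0.001
```

```bash
python3 look.py 10
```

```text
t 13.65 tcp [ 454.3 -162.5   68.7] F [-0.5  0.6  0.4]
mount frame [-51.9 -62.4  68.7]
win [[ 84. -68.]
 [265.  99.]]
needle ('slope 0.001', 486, 'angle -0.051', 'far -0.034', 'r 16..74', 'px', array([194.2,  46.9]))
scene {}
```

Just at contact. Pressing about 6 mm, following the button outward a little.

Request:
servo_tool(
  rows=[
    [0, [-1.0, 0.3, 1.2], [0, 0, 0]],
    [0, [-1.0, 0.3, 1.2], [0, 0, 0]],
    [0, [-1.0, 0.3, 1.2], [0, 0, 0]],
    [0, [-0.8, 0.3, 1.0], [0, 0, 0]],
    [0, [0, 0, 0], [0, 0, 0]],
  ],
)

```text
clock: 14.38
eef_pos: [454.6, -163.9, 62.7]
tcp_rot: [-3.14, -0.707, 0.045]
contact_force: [-0.8, -1.7, 2.7]
opening: 0.001
```

```bash
python3 look.py 11
```

```text
t 14.375 tcp [ 454.6 -163.8   62.7] F [-0.8 -1.7  2.7]
mount frame [-51.7 -63.7  62.7]
win [[ 71. -86.]
 [261.  92.]]
needle ('slope 0.091', 451, 'angle 0.039', 'far 0.055', 'r 16..68', 'px', array([198.5,  42.9]))
scene {}
```

Request:
servo_tool(
  rows=[
    [0, [-0.9, 0.4, 1.1], [0, 0, 0]],
    [0, [-0.9, 0.4, 1.0], [0, 0, 0]],
    [0, [0, 0, 0], [0, 0, 0]],
  ],
)

```text
clock: 14.85
eef_pos: [454.5, -164.5, 59.9]
tcp_rot: [-3.14, -0.707, 0.045]
contact_force: [-0.6, -1.5, 3.3]
opening: 0.0
```

```bash
python3 look.py 12;  python3 - <<'E'
from h import *
b=cv2.imread("pics/s12.png")[205:275,325:395]
cv2.imwrite("pics/c12.png",cv2.resize(b,(560,560),interpolation=cv2.INTER_CUBIC))
f=lambda P:proj("scene",M0+R.from_euler("z",YAW).apply(P))+[1.2,.6]
g=lambda P:((f(P)-[325,205])*8).round()
for a in(.12,.14,.16): print(a,g((74,-100*np.sin(a),45+100*np.cos(a))))
for a in(.12,.14,.16): print("flag",a,g((84,-92*np.sin(a),45+92*np.cos(a))),g((84,-120*np.sin(a),45+120*np.cos(a))))
E
```

```text
t 14.85 tcp [ 454.6 -164.5   59.9] F [-0.6 -1.5  3.3]
mount frame [-51.7 -64.3  59.9]
win [[ 65. -96.]
 [260.  88.]]
needle ('slope 0.136', 435, 'angle 0.086', 'far 0.102', 'r 16..66', 'px', array([200.9,  41.9]))
scene {}
0.12 [316. 234.]
0.14 [322. 238.]
0.16 [328. 242.]
flag 0.12 [336. 236.] [349. 163.]
flag 0.14 [342. 240.] [356. 167.]
flag 0.16 [347. 243.] [363. 172.]
```

View pics/c12.png

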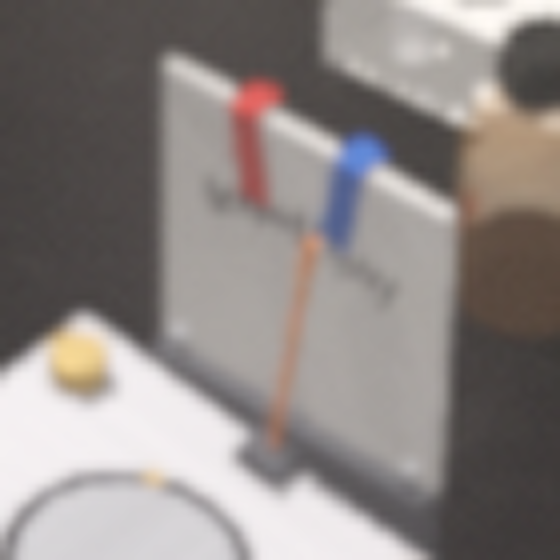

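The scene crop shows the needle tip at (315,238), just under the foot of the blue flag at (339,243). The expected parallax at mid-flag is about 20 px and I see 24, so I'll add a few tenths of a mm, hold, then release.

Request:
servo_tool(
  rows=[
    [0, [-0.25, 0.1, 0.3], [0, 0, 0]],
    [0, [0, 0, 0], [0, 0, 0]],
    [0, [0, 0, 0], [0, 0, 0]],
    [0, [0, 0, 0], [0, 0, 0]],
    [0, [0, 0, 0], [0, 0, 0]],
    [0, [0, 0, 0], [0, 0, 0]],
    [0, [0, 0, 0], [0, 0, 0]],
    [0, [0, 0, 0], [0, 0, 0]],
  ],
)

```text
clock: 15.95
eef_pos: [454.5, -164.6, 59.5]
tcp_rot: [-3.14, -0.707, 0.045]
contact_force: [-0.4, 0.2, 3.1]
opening: 0.002
```

Request:
servo_tool(
  rows=[
    [0, [0, 0, 0], [0, 0, 0]],
    [0, [0, 0, 0], [0, 0, 0]],
    [0, [0, 0, 0], [0, 0, 0]],
    [0, [0, 0, 0], [0, 0, 0]],
    [0, [0, 0, 0], [0, 0, 0]],
    [0, [0, 0, 0], [0, 0, 0]],
    [0, [0, 0, 0], [0, 0, 0]],
  ],
)

```text
clock: 16.82
eef_pos: [454.5, -164.6, 59.5]
tcp_rot: [-3.14, -0.707, 0.045]
contact_force: [0.1, 0.5, 3.5]
opening: 0.002
```

```bash
python3 look.py 13
```

```text
t 16.825 tcp [ 454.5 -164.6   59.5] F [0.1 0.5 3.5]
mount frame [-51.8 -64.5  59.5]
win [[ 63. -97.]
 [259.  87.]]
needle ('slope 0.140', 421, 'angle 0.092', 'far 0.107', 'r 16..65', 'px', array([201.1,  42.1]))
scene {}
```

Request:
servo_tool(
  rows=[
    [0, [1.0, -0.3, -1.2], [0, 0, 0]],
    [0, [2.0, -0.5, -2.4], [0, 0, 0]],
    [0, [2.0, -0.5, -2.4], [0, 0, 0]],
    [0, [3.0, 0, -3.6], [0, 0, 0]],
    [0, [6, 0, -8], [0, 0, 0]],
    [0, [8, 0, -16], [0, 0, 0]],
    [0, [8, 0, -20], [0, 0, 0]],
    [0, [8, 0, -20], [0, 0, 0]],
  ],
)

```text
clock: 17.92
eef_pos: [435.0, -164.3, 140.8]
tcp_rot: [-3.14, -0.706, 0.045]
contact_force: [-0.3, 0.8, 0.1]
opening: 0.002
```

Request:
servo_tool(
  rows=[
    [0, [8, 0, -20], [0, 0, 0]],
    [0, [8, 0, -20], [0, 0, 0]],
    [0, [0, 0, 0], [0, 0, 0]],
    [0, [0, 0, 0], [0, 0, 0]],
    [0, [0, 0, 0], [0, 0, 0]],
  ],
)

```text
clock: 18.55
eef_pos: [421.6, -164.7, 180.1]
tcp_rot: [-3.138, -0.706, 0.044]
contact_force: [0.3, 0.6, 0.4]
opening: -0.004
```

```bash
python3 look.py 14
python3 - <<'E'
from h import *
f=lambda n:cv2.cvtColor(cv2.imread(f"pics/s{n}.png"),cv2.COLOR_BGR2GRAY).astype(np.float32)
for nm,(y0,y1,x0,x1) in dict(plate=(240,300,310,390),dial=(208,268,342,386)).items():
    A,B=f("")[y0:y1,x0:x1].copy(),f(14)[y0:y1,x0:x1].copy();print(nm,cv2.phaseCorrelate(A,B,cv2.createHanningWindow(A.shape[::-1],cv2.CV_32F)))
E
```

```text
t 18.55 tcp [ 421.6 -164.7  180.2] F [0.3 0.6 0.4]
mount frame [-84.6 -63.  180.2]
win [[189.  94.]
 [283. 166.]]
red ('slope -0.060', 594, 'angle -0.174', 'far -0.167', 'r 89..128', 'px', array([202.4,  74.3]))
blue ('slope 0.154', 608, 'angle 0.135', 'far 0.137', 'r 89..128', 'px', array([249.9,  73.6]))
needle ('slope 0.003', 238, 'angle -0.035', 'far -0.021', 'r 18..98', 'px', array([237. , 125.4]))
scene {}
plate ((0.10303965595401365, 0.0038940739364541344), 0.7181456979115804)
dial ((0.6153622400704499, 0.02182906442091337), 0.9890976662105985)
```

View pics/w14.png

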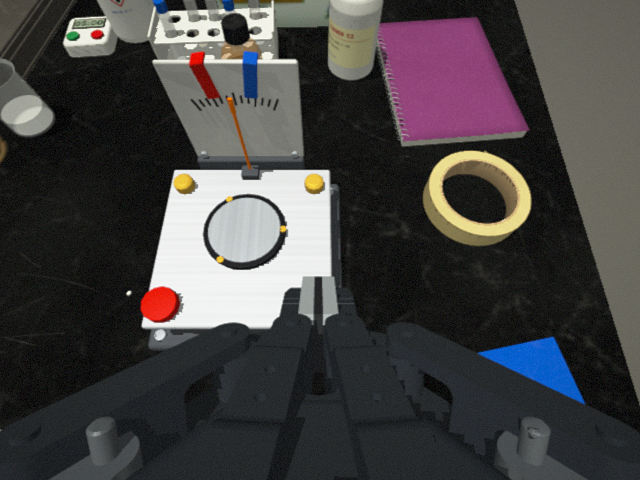

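```bash
python3 -c "
from rig import *
print(sign_off(),sense()['clock'])"
```

```text
the job is handed in; nothing more can be done
the job is handed in; nothing more can be done
```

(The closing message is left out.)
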